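# Erect the casting box around a clay tile and lock it with the tie bar

### The arm

A 7-joint arm with a two-finger parallel gripper is mounted at the origin on the work surface. World frame = base frame: x ahead of the robot, y to its left, z up, the work surface at z = 0. Lengths are in m, angles in rad, forces in N, time in s.
With the tool pointing down it reaches from about 0.425 to 0.825 m from the base axis. Payload 3.6 kg.
Tool frame: the origin (TCP) lies between the finger pads; the fingertips stand 25 mm ahead of it and the grasp point (between the pads) lies 6 mm ahead of it; z points along the fingers, y is the line along which they close (so a half turn about z gives the same grasp; the last joint's range is limited). The gripper opens to 85 mm and grips with 20 to 120 N. Pads are 22 mm wide; open, the fingers measure 114 mm over their backs; the gripper's body (76 mm by 85 mm) begins 54 mm behind the grasp point. The pads swing forward as they close: fully open they stand 13 mm farther back than shut.
Start: joints at [1.212, 0.615, -0.013, 1.423, 0.008, 1.103, -0.04], TCP at [0.212, -0.614, 0.256] pointing down, gripper open.
Joint ranges: [-3.12, 3.12], [-0.3, 2.06], [-1.34, 1.32], [0.26, 2.42], [-1.36, 4.5], [0.01, 1.98], [-2.84, 2.84]. Speed limits (rad/s): [2.79, 2.79, 3.14, 3.14, 3.14, 3.14, 3.14].

### API

Orientations are given as a unit quaternion [w, x, y, z].
In Python, from station import * gives the robot as it stands.
- The arm moves only by the tool apply_moves, never from a script. Its arguments are lists of equal length, an entry for each row: "offset": the shift along the tool's x, y, z in m, a list of three; "angular": the turn, a rotation vector about the tool's x, y, z in rad, a list of three; "gripper": the closure, from -1 (fully open) to 1 (shut). A call has exactly 10 rows; each row is the pose to reach, as a shift and turn from the pose commanded when the call began, along the tool's axes at that moment; what a row does not reach only later rows make up. A row lasts 1/8 s, in which the tool goes at most 62.5 mm and 10.7 degrees, less where a joint would pass 70% of its speed; a pose out of reach is approached as far as the arm can. A call with a gripper value outside its range is refused whole. The fingers move at their own pace and stop on an object; the grip force is fixed at half the most. Time passes only in rows, so rows that repeat a pose let the fingers close, or fill a call up. It gives the time, the measured TCP pose, the force, the opening and the grip force at its end, in the units of the state.
- state(): the state, without advancing time (a new reading comes with each control period).
- camera(name): name is "scene" or "top" or "wrist"; returns a dict with "pixels" (400x640x3 uint8, red, green, blue), "K" (3x3 intrinsics, pixels), "R" (3x3) and "t" (3): a world point X has camera coordinates R X + t; the wrist camera has in their place "hand_eye" (4x4, takes a point from camera to tool coordinates, whose origin is the TCP and whose axes are the flange's). Camera axes: x right, y down, z forward; pixel columns grow to the right and rows downward; lengths in m; the calibration is good to about 2 mm. A picture is of the moment at which its call begins: read the wrist's pose just before it. There is no depth.
- close_job(): hands the job in; it is judged then, once.
Trained networks look in a picture, given as the dict that the camera call returned (one of the last four; its "shot" number tells which), for a name from the list of things; names that differ only in an ending like _2 or _b are one class to them, and where a whole thing is asked for, a point or a joint stands for the part that bears it (a point fixed in the world has none). Each returns a list of dicts, best first, with "conf" (0 to 1); they miss things now and then, are a little off and sometimes report something else, mostly with a low value. They report only what shows in the picture. A call takes as long as a camera call.
- outline_of(picture, label): "mask" (400x640 bool, what is visible of it) and "point" ([column, row] in pixels, amid what is visible of it).
- spot_point(picture, label): "point" ([column, row] in pixels: a listed point, or the origin of a listed thing).
The state is a dict: "clock": time; "q": joint angles; "joint_velocities": joint speeds; "joint_efforts": joint torques, N m; "position": TCP position; "tcp_rot": TCP orientation; "contact_force": force on the tool from outside, world axes, zero at the start; "wrist_torque": the same for the moment, N m; "grip_width": finger opening in m; "grasp_force": force on a finger pad.
Only numpy, scipy, OpenCV 4.12 (cv2) and the standard library are available. Lean on these libraries where they do the work, as an engineer would, in place of code of your own. Each camera call takes 0.05 s, during which the arm holds its last target. There are 200 camera calls.

### The job

Fold the three hinged walls of the casting box fully upright around the clay tile, then fit the blue tie bar across the box so that its two notches straddle the left and right walls and the bar sits fully down on their top edges, roughly midway along them, and let go of it. Ease the walls up against their stops gently, without straining the hinges, and leave the glue bottle, the brush tub and the brush alone.

Things in the scene. Friction and masses are not known exactly. Their poses are not given: they have to be found in the camera images.
- mould: Casting box, fixed to the bench: brown base board 150 (x) by 160 (y) by 40 mm high; origin at the centre of its underside, z up. A fixed white wall stands on its -x edge, near the robot, up to 130 mm. A terracotta tile on it ends below 75 mm. Three white walls, hinged to its top outer edges at +y (left), -y (right) and +x (far), start folded outward, nearly flat.
- tie_bar: Loose blue bar, 208 (y) by 20 (x) by 40 mm high, 0.15 to 0.31 kg; origin: centre of the underside. Its beam, 22 to 40 mm up, is gripped across the 20 mm. Below it two pairs of round-tipped teeth, 22 mm long; a 14 mm notch between each pair, at y = -85 and +85 mm. Stands on its teeth. Seated, a wall is in each notch, the beam rests on the wall tops, origin 108 mm above the bench. Half turn: same.
- wall_left (a joint): Angle of the left wall (rad): 0 folded out level, 1.571 upright at its stop. The hinge is on the +y side of the mould's frame; stiff (0.13 N m friction), so the wall stays where left. Plate 148 mm along the hinge, 90 mm from hinge to free edge, 10 mm thick, 0.15 kg; upright, top at 130 mm. Space below it is free, so fingers tilted about 40 degrees can lift it from under the free edge.
- left_hinge (a point): Middle of the hinge line of the left wall, on the base board's top outer edge, 40 mm above the bench. x axis: along the wall from hinge to free edge; y: along the hinge; z: normal of the inner face, which contains this point. The outer face (the underside when folded out) is 10 mm to -z.
- left_edge (a point): Middle of the free edge of the left wall, at half its 10 mm thickness, 90 mm from the hinge along the wall.
- wall_right (a joint): Angle of the right wall (rad): 0 folded out level, 1.571 upright at its stop. The hinge is on the -y side of the mould's frame; stiff (0.13 N m friction), so the wall stays where left. Plate 148 mm along the hinge, 90 mm from hinge to free edge, 10 mm thick, 0.15 kg; upright, top at 130 mm. Space below it is free, so fingers tilted about 40 degrees can lift it from under the free edge.
- right_hinge (a point): Middle of the hinge line of the right wall, on the base board's top outer edge, 40 mm above the bench. x axis: along the wall from hinge to free edge; y: along the hinge; z: normal of the inner face, which contains this point. The outer face (the underside when folded out) is 10 mm to -z.
- right_edge (a point): Middle of the free edge of the right wall, at half its 10 mm thickness, 90 mm from the hinge along the wall.
- wall_far (a joint): Angle of the far wall (rad): 0 folded out level, 1.571 upright at its stop. The hinge is on the +x side of the mould's frame; stiff (0.13 N m friction), so the wall stays where left. Plate 178 mm along the hinge, 90 mm from hinge to free edge, 10 mm thick, 0.15 kg; upright, top at 130 mm. Space below it is free, so fingers tilted about 40 degrees can lift it from under the free edge.
- far_hinge (a point): Middle of the hinge line of the far wall, on the base board's top outer edge, 40 mm above the bench. x axis: along the wall from hinge to free edge; y: along the hinge; z: normal of the inner face, which contains this point. The outer face (the underside when folded out) is 10 mm to -z.
- far_edge (a point): Middle of the free edge of the far wall, at half its 10 mm thickness, 90 mm from the hinge along the wall.
- glue_bottle: Loose white bottle with a blue cap, 48 mm across, 120 mm tall, standing; origin at the centre of its base. Leave alone.
- brush_tub: Loose white plastic tub, 88 mm across and 100 mm tall, with brushes standing in it up to 170 mm; origin at the centre of its base. Leave alone.
- brush: Loose brush, 160 mm long, lying on the bench; origin under its middle. Leave alone.

How it is judged:
By the outcome, as a careful person would: the job done as asked, in the order asked, and still so for the second after the job is handed in, with the robot touching nothing.
It also fails if it takes over 72 s, if anything falls off the work surface, if the arm or the gripper's body presses on something with over 40 N, if the wrist force passes 120 N, or if a joint passes its speed limit or range.

## Working session

There is one attempt and no reset: what is moved stays moved. The work goes in short steps, Python scripts to look and compute and a tool call to move; the robot and the scene stay as the last step left them, time stands still between calls to the robot, and variables do not carry over. Pictures are saved under pics/ and viewed, at most 10 in all, crops included, and the job is handed in when it is done.

Besides the shell and the picture viewer there is one more tool, called after "Emit:" as a command line: name --argument value ..., lists and objects as JSON in quotes. apply_moves: Moves the arm, as the interface text tells. Its arguments: {"type":"object","properties":{"offset":{"type":"array","items":{"type":"array","items":{"type":"number"}}},"angular":{"type":"array","items":{"type":"array","items":{"type":"number"}}},"gripper":{"type":"array","items":{"type":"number"}}},"required":["offset","angular","gripper"]}

```bash
mkdir -p pics; ls; cat > look.py <<'E'
from station import *
import numpy as np, cv2
E
python3 - <<'E'
from look import *
s=state(); print({k:np.round(v,3) for k,v in s.items()})
L=["mould","tie_bar","left_hinge","left_edge","right_hinge","right_edge","far_hinge","far_edge","glue_bottle","brush_tub","brush"]
P={}
for c in ("scene","top"):
    p=camera(c); P[c]=p; cv2.imwrite(f"pics/{c}0.png",p["pixels"][:,:,::-1])
    p["pt"]={}
    for l in L:
        r=spot_point(p,l)
        if r: p["pt"][l]=(np.array(r[0]["point"]),r[0]["conf"])
for l in L:
    a=[P[c]["pt"].get(l) for c in P]
    print(l,a)
    if all(a):
        M=[P[c]["K"]@np.c_[P[c]["R"],P[c]["t"]] for c in P]
        X=cv2.triangulatePoints(M[0],M[1],a[0][0].astype(float),a[1][0].astype(float)); X=X[:3,0]/X[3,0]
        e=[np.linalg.norm((lambda h:h[:2]/h[2])(m@np.r_[X,1])-b[0]) for m,b in zip(M,a)]
        print("   ",X.round(4),np.round(e,1))
E
```

```text
pics
{'clock': np.float64(0.0), 'q': array([ 1.212,  0.616, -0.013,  1.425,  0.008,  1.103, -0.04 ]), 'joint_velocities': array([ 0.001,  0.001, -0.001, -0.001, -0.001, -0.   , -0.   ]), 'joint_efforts': array([-1.0000e-03, -4.6921e+01,  2.5900e-01, -1.7103e+01,  1.0000e-02,
        1.0000e-02, -0.0000e+00]), 'position': array([ 0.212, -0.614,  0.255]), 'tcp_rot': array([-0.001,  0.986,  0.166, -0.   ]), 'contact_force': array([ 0.005,  0.217, -0.578]), 'wrist_torque': array([ 0.071,  0.019, -0.061]), 'grasp_force': np.float64(0.0), 'grip_width': np.float64(0.085)}
mould [(array([377.3, 182.6]), 0.72), (array([283.2, 260.8]), 0.64)]
    [0.5021 0.0587 0.0078] [0.3 0.3]
tie_bar [(array([237.2, 131.4]), 0.65), (array([469., 276.]), 0.6)]
    [ 0.462  -0.3497 -0.0023] [0.5 0.7]
left_hinge [(array([417. , 183.2]), 0.73), (array([242.8, 268. ]), 0.91)]
    [0.487  0.1455 0.0276] [0.7 0.9]
left_edge [(array([456.5, 172.2]), 0.9), (array([203.4, 270.9]), 0.74)]
    [0.4806 0.2162 0.0878] [2.5 3.2]
right_hinge [None, (array([320.4, 256.4]), 0.75)]
right_edge [(array([310. , 157.8]), 0.71), (array([363.1, 249.7]), 0.65)]
    [ 0.5203 -0.1094  0.0444] [0.8 1. ]
far_hinge [None, (array([278.4, 224.4]), 0.67)]
far_edge [(array([367.6, 223.6]), 0.63), (array([273.2, 184.8]), 0.92)]
    [0.6601 0.0799 0.0584] [1.1 1.2]
glue_bottle [(array([459.6, 301.2]), 0.75), None]
brush_tub [(array([213.2, 220.8]), 0.79), (array([414.8, 153.9]), 0.63)]
    [ 0.7441 -0.2462  0.0045] [0.6 0.6]
brush [(array([272.2, 269.4]), 0.89), (array([343.7, 134.4]), 0.93)]
    [ 0.7977 -0.0784 -0.0085] [2.3 2.3]
```

View pics/scene0.png

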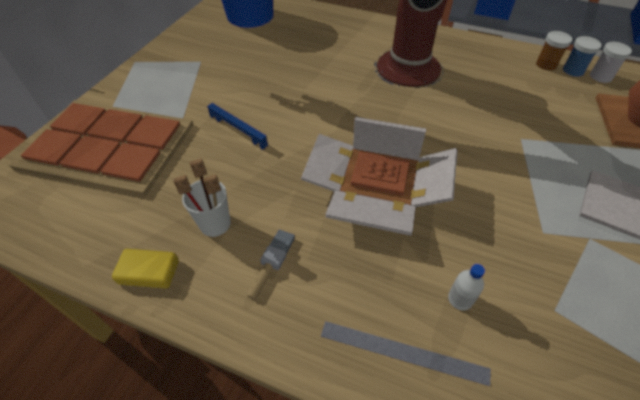

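View pics/top0.png

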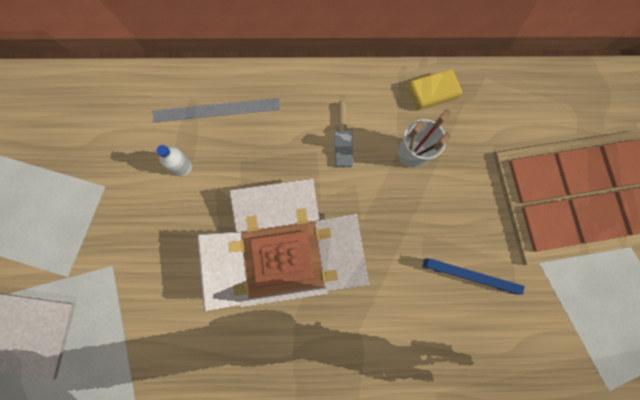

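The pictures show the box at about (283,262) in the top view, turned slightly, with left, right and far walls folded out. The bar is at (474,277), the tub at (422,143), the brush at (344,140) and the bottle at (173,160). The detections match. Next I'll fit the box model and write a helper for the moves.

```bash
cat > look.py <<'E'
from station import *
import numpy as np, cv2
from scipy.spatial.transform import Rotation as Ro, Slerp
from scipy.optimize import least_squares
def rot(q): return Ro.from_quat(np.r_[q[1:],q[0]])
def pose():
    s=state(); return np.array(s["position"]),rot(s["tcp_rot"])
def frame(z,y):   # tool z along z, tool y near y
    z=np.array(z,float)/np.linalg.norm(z); y=np.array(y,float); y-=z*(y@z); y/=np.linalg.norm(y)
    return Ro.from_matrix(np.c_[np.cross(y,z),y,z])
def rows(way,start=None):
    """way: list of (n_rows, pos, Rot); prints the rows"""
    p0,R0=start or pose(); pa,Ra=p0,R0; O=[];A=[]
    for n,p,R in way:
        p=np.array(p,float)
        if n>1 and (Ra.inv()*R).magnitude()/n>np.radians(10.7): print("turn too fast",np.degrees((Ra.inv()*R).magnitude()/n))
        if np.linalg.norm(p-pa)/n>.0625: print("shift too fast")
        S=Slerp([0,1],Ro.concatenate([Ra,R]))
        for i in range(1,n+1):
            O.append(R0.inv().apply(pa+(p-pa)*i/n-p0).round(3).tolist()); A.append((R0.inv()*S(i/n)).as_rotvec().round(3).tolist())
        pa,Ra=p,R
    for i in range(0,len(O),10): print("offset",O[i:i+10]); print("angular",A[i:i+10])
def wcam(name=None):
    p0,R0=pose(); c=camera("wrist"); H=np.array(c["hand_eye"])
    T=np.eye(4); T[:3,:3]=R0.as_matrix(); T[:3,3]=p0
    I=np.linalg.inv(T@H); c["R"]=I[:3,:3]; c["t"]=I[:3,3]
    if name: cv2.imwrite(f"pics/{name}.png",c["pixels"][:,:,::-1])
    return c
def proj(c,X):
    h=np.array(c["K"])@(np.array(c["R"])@np.array(X).T+np.array(c["t"]).reshape(3,-1)); return (h[:2]/h[2]).T
def onplane(c,uv,z):
    R=np.array(c["R"]); d=R.T@np.linalg.solve(np.array(c["K"]),np.r_[uv,1]); o=-R.T@np.array(c["t"]).ravel()
    return o+d*(z-o[2])/d[2]
HX=dict(left=([0,.08],[0,1]),right=([0,-.08],[0,-1]),far=([.075,0],[1,0]))
def model(v):
    x,y,a=v[:3]; th=dict(zip(("left","right","far"),v[3:6])); c,s=np.cos(a),np.sin(a); Q=np.array([[c,-s],[s,c]]); D={"mould":np.array([x,y,0])}
    for k,(h,d) in HX.items():
        h=np.array(h);d=np.array(d);t=th[k]
        D[k+"_hinge"]=np.r_[Q@h+[x,y],.04]
        r=.09*np.cos(t)+.005*np.sin(t); D[k+"_edge"]=np.r_[Q@(h+d*r)+[x,y],.04+.09*np.sin(t)-.005*np.cos(t)]
    return D
def fit(obs,v0,free=range(6)):
    """obs: list (cam,label,uv,conf)"""
    free=list(free)
    def f(w):
        v=np.array(v0,float); v[free]=w; D=model(v)
        return np.concatenate([(proj(c,D[l][None])[0]-u)*q for c,l,u,q in obs])
    r=least_squares(f,np.array(v0,float)[free],loss="soft_l1",f_scale=1.5); v=np.array(v0,float); v[free]=r.x
    return v,r.fun.reshape(-1,2)
def spots(c,labels):
    o=[]
    for l in labels:
        r=spot_point(c,l)
        if r and r[0]["conf"]>.4: o.append((c,l,np.array(r[0]["point"]),r[0]["conf"]))
    return o
PTS=["mould"]+[k+e for k in HX for e in("_hinge","_edge")]
E
python3 - <<'E'
from look import *
obs=[]
for n in("scene","top"): obs+=spots(camera(n),PTS)
v,r=fit(obs,[.5,.06,.1,.2,.2,.2]); print(v.round(4)); 
for o,e in zip(obs,r): print(o[1],e.round(1))
yb=[.275,.96,0]
rows([(7,[.42,-.37,.3],frame([0,0,-1],[.96,-.277,0])),(3,[.42,-.37,.3],frame([0,0,-1],[.96,-.277,0]))])
c=wcam(); print(np.array(c["hand_eye"]).round(3),np.array(c["K"]).round(0))
E
```

```text
[0.4991 0.0599 0.1341 0.577  0.2433 0.2894]
mould [1.1 0.2]
left_hinge [-0.9  0.9]
left_edge [-2.8 -0.1]
right_hinge [0.4 2.6]
right_edge [-0.   0.1]
far_hinge [-0.4 -2.2]
far_edge [-0.7 -0.2]
mould [ 1.4 -0.9]
left_hinge [ 0.6 -0.4]
left_edge [-2.2  1.1]
right_hinge [-1.6  2. ]
right_edge [-1.  -0.5]
far_hinge [-0.4 -0.5]
far_edge [0.6 0.5]
offset [[0.039, -0.023, -0.006], [0.079, -0.047, -0.012], [0.118, -0.07, -0.019], [0.158, -0.093, -0.025], [0.197, -0.116, -0.031], [0.237, -0.14, -0.037], [0.276, -0.163, -0.044], [0.276, -0.163, -0.044], [0.276, -0.163, -0.044], [0.276, -0.163, -0.044]]
angular [[-0.0, -0.0, -0.137], [-0.0, -0.0, -0.273], [-0.0, -0.0, -0.41], [-0.0, -0.0, -0.547], [-0.0, -0.0, -0.684], [-0.0, -0.0, -0.82], [-0.0, -0.0, -0.957], [-0.0, -0.0, -0.957], [-0.0, -0.0, -0.957], [-0.0, -0.0, -0.957]]
[[ 0.    -0.949 -0.314  0.081]
 [ 1.     0.     0.001  0.   ]
 [-0.001 -0.314  0.949 -0.116]
 [ 0.     0.     0.     1.   ]] [[355.   0. 321.]
 [  0. 355. 200.]
 [  0.   0.   1.]]
```

Emit:
apply_moves --offset '[[0.04,-0.023,-0.006],[0.08,-0.047,-0.012],[0.118,-0.07,-0.019],[0.158,-0.093,-0.025],[0.197,-0.116,-0.031],[0.237,-0.14,-0.037],[0.276,-0.163,-0.044],[0.276,-0.163,-0.044],[0.276,-0.163,-0.044],[0.276,-0.163,-0.044]]' --angular '[[0,0,-0.137],[0,0,-0.273],[0,0,-0.41],[0,0,-0.547],[0,0,-0.684],[0,0,-0.82],[0,0,-0.957],[0,0,-0.957],[0,0,-0.957],[0,0,-0.957]]' --gripper '[1,1,1,1,1,1,1,1,1,1]'

```text
clock: 3.3
position: [0.4186, -0.3716, 0.3]
tcp_rot: [-0.0, 0.8, 0.6, -0.001]
contact_force: [0.4, 0.4, 0.1]
grip_width: -0.0001
grasp_force: 0.0
```

```bash
python3 - <<'E'
from look import *
s=state(); print(s["position"],s["q"].round(2) if hasattr(s["q"],"round") else s["q"],s["joint_velocities"])
c=wcam("w1")
for r in spot_point(c,"tie_bar"): print(r, onplane(c,r["point"],0))
for r in outline_of(c,"tie_bar")[:1]:
    m=r["mask"].astype(np.uint8); b=cv2.minAreaRect(np.argwhere(m)[:,::-1].astype(np.float32)); print(r["conf"],m.sum(),b)
    print([onplane(c,u,.04).round(4) for u in cv2.boxPoints(b)])
print(pose()[1].as_matrix().round(3))
rows([(8,[.42,.04,.32],frame([0,0,-1],[1,.1,0])),(2,[.42,.04,.32],frame([0,0,-1],[1,.1,0]))])
E
```

```text
[ 0.41858636 -0.37158276  0.29998284] [ 0.88  0.45 -0.3   1.62  0.15  1.1   0.26] [ 0.00371524 -0.00090425 -0.00382965 -0.00182434 -0.00489226 -0.00084027
  0.00028786]
{'point': [348.1, 118.8], 'conf': 0.93} [ 0.46031257 -0.34170264  0.        ]
0.67 4224 ((355.56591796875, 116.58848571777344), (23.641122817993164, 203.01727294921875), 1.9749339818954468)
[array([ 0.4217, -0.4409,  0.04  ]), array([ 0.4828, -0.2431,  0.04  ]), array([ 0.5042, -0.2501,  0.04  ]), array([ 0.4472, -0.4494,  0.04  ])]
[[ 0.28   0.96  -0.001]
 [ 0.96  -0.28  -0.   ]
 [-0.    -0.001 -1.   ]]
offset [[0.049, -0.014, -0.002], [0.099, -0.029, -0.005], [0.148, -0.043, -0.007], [0.197, -0.057, -0.01], [0.247, -0.071, -0.012], [0.296, -0.086, -0.015], [0.346, -0.1, -0.017], [0.395, -0.114, -0.02], [0.395, -0.114, -0.02], [0.395, -0.114, -0.02]]
angular [[-0.0, 0.0, -0.048], [-0.0, 0.0, -0.096], [-0.0, 0.0, -0.144], [-0.0, 0.0, -0.191], [-0.0, 0.0, -0.239], [-0.0, 0.0, -0.287], [-0.001, 0.0, -0.335], [-0.001, 0.0, -0.383], [-0.001, 0.0, -0.383], [-0.001, 0.0, -0.383]]
```

Emit:
apply_moves --offset '[[0.05,-0.014,-0.002],[0.1,-0.029,-0.005],[0.148,-0.043,-0.007],[0.197,-0.057,-0.01],[0.247,-0.071,-0.012],[0.296,-0.086,-0.015],[0.346,-0.1,-0.017],[0.395,-0.114,-0.02],[0.395,-0.114,-0.02],[0.395,-0.114,-0.02]]' --angular '[[0,0,-0.048],[0,0,-0.096],[0,0,-0.144],[0,0,-0.191],[0,0,-0.239],[0,0,-0.287],[0,0,-0.335],[0,0,-0.383],[0,0,-0.383],[0,0,-0.383]]' --gripper '[1,1,1,1,1,1,1,1,1,1]'

```text
clock: 4.7
position: [0.42, 0.0401, 0.3202]
tcp_rot: [0.0, 0.671, 0.742, -0.0]
contact_force: [0.2, -0.0, -0.1]
grip_width: 0.0
grasp_force: 0.0
```

```bash
python3 - <<'E'
from look import *
print(pose()[0],np.round(state()["q"],2))
c=wcam("w2")
o=spots(c,PTS); obs=[(a,b,u,q/3) for n in("scene","top") for a,b,u,q in spots(camera(n),PTS)]+o
for x in (o,obs):
    v,r=fit(x,[.5,.06,.13,.3,.25,.25]); print(v.round(4)); print([(a[1],e.round(1).tolist()) for a,e in zip(x,r)])
E
```

```text
[0.41997547 0.04006043 0.32021458] [ 0.32  0.23 -0.58  1.92  0.14  1.04 -0.22]
[ 0.5009  0.0601  0.1336 -1.0885  0.2063  0.205 ]
[('mould', [0.0, 2.5]), ('left_hinge', [2.0, -0.6]), ('right_hinge', [-0.3, 1.1]), ('right_edge', [-0.4, 0.2]), ('far_hinge', [-0.9, -1.7]), ('far_edge', [0.2, -0.6])]
[0.5009 0.06   0.1327 0.5952 0.2069 0.212 ]
[('mould', [0.0, 0.1]), ('left_hinge', [-0.6, -0.4]), ('left_edge', [-0.9, -0.1]), ('right_hinge', [0.2, 1.2]), ('right_edge', [0.0, 0.0]), ('far_hinge', [0.3, -0.7]), ('far_edge', [0.3, 1.1]), ('mould', [-0.2, 0.6]), ('left_hinge', [0.5, 0.0]), ('left_edge', [-0.6, 0.5]), ('right_hinge', [0.0, 0.7]), ('far_hinge', [-0.9, -0.4]), ('far_edge', [-0.2, -0.6]), ('mould', [0.0, 2.5]), ('left_hinge', [2.0, -0.6]), ('right_hinge', [-0.3, 1.1]), ('right_edge', [-0.5, 0.2]), ('far_hinge', [-0.9, -1.6]), ('far_edge', [0.4, -0.4])]
```

View pics/w2.png

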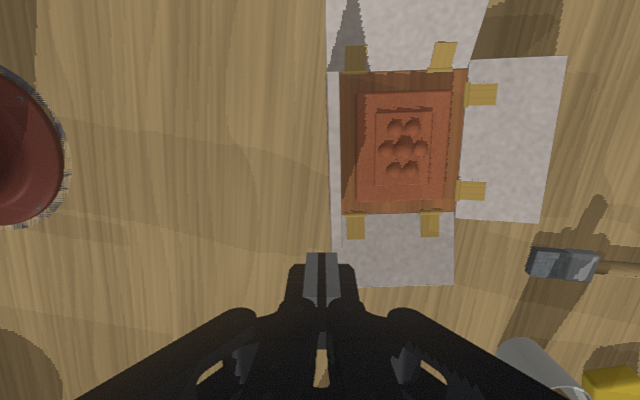

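The wrist view shows the box with the tile in the middle (405,145). The left wall is raised at the top, the right wall is at (400,250) and the far wall at (510,135). This agrees with the fit: box at (0.501, 0.060), yaw 0.133, left wall about 0.6 rad, the others about 0.2.

```bash
cat >> look.py <<'E'
V=[.5009,.060,.133]
def push(k,th,over=.012,back=0.,tilt=40,gap=0.,along=0.):
    """tool pose with the shut fingertips against the outer face of wall k at angle th"""
    x,y,a=V; c,s=np.cos(a),np.sin(a); Q=np.array([[c,-s],[s,c]]); h,d=map(np.array,HX[k])
    o=np.r_[Q@d,0.]; H=np.r_[Q@h+[x,y],.04]; al=np.r_[Q@np.abs(d[::-1]),0]; u=np.array([0,0,1.]); t=np.radians(tilt)
    hw=.0145 if k=="far" else .011
    C=H+o*(.09*np.cos(th)+.01*np.sin(th))+u*(.09*np.sin(th)-.01*np.cos(th))
    D=-o*np.sin(t)-u*np.cos(t); n=-o*np.cos(t)+u*np.sin(t)
    w=-(o*np.cos(th)+u*np.sin(th))
    tip=C+over*(D if th<np.pi/2-t else w)-n*(hw+gap)+al*along
    return tip-D*(.025+back),frame(D,np.r_[c,s,0])
E
python3 - <<'E'
from look import *
p,R=push("left",.35,back=.08); print(p,push("left",.35)[0],push("left",1.57)[0])
rows([(9,p,R),(1,p,R)])
E
```

```text
[0.46958082 0.29409246 0.12563855] [0.47639993 0.24312359 0.06435499] [0.48570863 0.17354657 0.13007246]
offset [[0.027, 0.008, 0.022], [0.055, 0.017, 0.043], [0.082, 0.025, 0.065], [0.11, 0.033, 0.087], [0.137, 0.042, 0.108], [0.164, 0.05, 0.13], [0.192, 0.058, 0.151], [0.219, 0.067, 0.173], [0.247, 0.075, 0.195], [0.247, 0.075, 0.195]]
angular [[-0.001, -0.078, -0.003], [-0.002, -0.155, -0.007], [-0.004, -0.233, -0.01], [-0.005, -0.31, -0.013], [-0.006, -0.388, -0.017], [-0.007, -0.465, -0.02], [-0.008, -0.543, -0.023], [-0.01, -0.621, -0.026], [-0.011, -0.698, -0.03], [-0.011, -0.698, -0.03]]
```

Emit:
apply_moves --offset '[[0.027,0.008,0.022],[0.055,0.017,0.043],[0.082,0.025,0.065],[0.11,0.033,0.087],[0.137,0.042,0.108],[0.164,0.05,0.13],[0.192,0.058,0.151],[0.22,0.067,0.173],[0.247,0.075,0.195],[0.247,0.075,0.195]]' --angular '[[-0.001,-0.078,-0.003],[-0.002,-0.155,-0.007],[-0.004,-0.233,-0.01],[-0.005,-0.31,-0.013],[-0.006,-0.388,-0.017],[-0.007,-0.465,-0.02],[-0.008,-0.543,-0.023],[-0.01,-0.62,-0.026],[-0.011,-0.698,-0.03],[-0.011,-0.698,-0.03]]' --gripper '[1,1,1,1,1,1,1,1,1,1]'

```text
clock: 7.15
position: [0.4672, 0.2976, 0.1214]
tcp_rot: [0.256, 0.616, 0.709, -0.226]
contact_force: [-0.2, -0.3, 0.2]
grip_width: -0.0004
grasp_force: 0.0
```

```bash
python3 - <<'E'
from look import *
print(pose()[0],np.round(state()["q"],2))
th=[.45,.6,.75,.9,1.03,1.14,1.22]
W=[(2,*push("left",.35)),(1,*push("left",.42))]+[(1,*push("left",t)) for t in th]
rows(W)
E
```

```text
[0.46724998 0.2975949  0.12142378] [-0.65  0.87 -0.36  1.59  0.73  1.4  -1.22]
offset [[-0.003, 0.001, 0.04], [-0.006, 0.002, 0.079], [-0.011, 0.002, 0.076], [-0.013, 0.002, 0.074], [-0.025, 0.002, 0.068], [-0.038, 0.002, 0.064], [-0.051, 0.002, 0.062], [-0.062, 0.001, 0.062], [-0.07, 0.001, 0.062], [-0.076, 0.001, 0.063]]
angular [[-0.0, -0.0, 0.004], [-0.001, -0.0, 0.008], [-0.001, -0.0, 0.008], [-0.001, -0.0, 0.008], [-0.001, -0.0, 0.008], [-0.001, -0.0, 0.008], [-0.001, -0.0, 0.008], [-0.001, -0.0, 0.008], [-0.001, -0.0, 0.008], [-0.001, -0.0, 0.008]]
```

Emit:
apply_moves --offset '[[-0.003,0.001,0.04],[-0.006,0.002,0.079],[-0.011,0.002,0.076],[-0.013,0.002,0.074],[-0.025,0.002,0.068],[-0.038,0.002,0.064],[-0.051,0.002,0.062],[-0.062,0.001,0.062],[-0.07,0.001,0.062],[-0.076,0.001,0.063]]' --angular '[[0,0,0.004],[0,0,0.008],[0,0,0.008],[0,0,0.008],[0,0,0.008],[0,0,0.008],[0,0,0.008],[0,0,0.008],[0,0,0.008],[0,0,0.008]]' --gripper '[1,1,1,1,1,1,1,1,1,1]'

```text
clock: 8.4
position: [0.4839, 0.1961, 0.1262]
tcp_rot: [0.258, 0.622, 0.705, -0.224]
contact_force: [1.6, 2.2, -1.4]
grip_width: 0.0002
grasp_force: 1.0
```

```bash
python3 - <<'E'
from look import *
print(pose()[0],push("left",1.22)[0],np.round(state()["contact_force"],2))
rows([(1,*push("left",t)) for t in [1.27,1.32,1.37,1.41,1.45,1.48,1.5,1.515,1.53,1.53]])
E
```

```text
[0.48387107 0.19613172 0.12623649] [0.48224314 0.19944903 0.12189374] [ 1.62  2.2  -1.44]
offset [[0.002, -0.001, 0.002], [-0.002, -0.001, 0.003], [-0.006, -0.001, 0.004], [-0.009, -0.001, 0.006], [-0.012, -0.001, 0.007], [-0.014, -0.001, 0.008], [-0.015, -0.001, 0.009], [-0.016, -0.001, 0.009], [-0.017, -0.001, 0.01], [-0.017, -0.001, 0.01]]
angular [[0.001, -0.0, -0.008], [0.001, -0.0, -0.008], [0.001, -0.0, -0.008], [0.001, -0.0, -0.008], [0.001, -0.0, -0.008], [0.001, -0.0, -0.008], [0.001, -0.0, -0.008], [0.001, -0.0, -0.008], [0.001, -0.0, -0.008], [0.001, -0.0, -0.008]]
```

Emit:
apply_moves --offset '[[0,-0.001,0.002],[-0.002,-0.001,0.003],[-0.006,-0.001,0.004],[-0.009,-0.001,0.006],[-0.012,-0.001,0.007],[-0.014,-0.001,0.008],[-0.015,-0.001,0.009],[-0.016,-0.001,0.009],[-0.017,-0.001,0.01],[-0.017,-0.001,0.01]]' --angular '[[0,0,0],[0,0,0],[0,0,0],[0,0,0],[0,0,0],[0,0,0],[0,0,0],[0,0,0],[0,0,0],[0,0,0]]' --gripper '[1,1,1,1,1,1,1,1,1,1]'

```text
clock: 9.65
position: [0.485, 0.177, 0.1293]
tcp_rot: [0.258, 0.622, 0.705, -0.224]
contact_force: [-1.3, 0.8, 0.3]
grip_width: 0.0002
grasp_force: 0.7
```

```bash
python3 - <<'E'
from look import *
x,y,a=V; o=np.array([-np.sin(a),np.cos(a),0])
p,R=pose(); print(p,(push("left",1.571)[0]-p).round(4),"out",(p-np.r_[x,y,0])@o, np.round(state()["contact_force"],2), "inward in tool", R.inv().apply(-o*.001).round(5))
E
```

```text
[0.48495274 0.17698998 0.12933817] [ 0.0008 -0.0035  0.0007] out 0.11807152890484185 [-1.35  0.83  0.32] inward in tool [-7.7e-04  1.0e-05  6.4e-04]
```

Emit:
apply_moves --offset '[[-0.0005,0,0.0004],[-0.0009,0,0.0007],[-0.0013,0,0.001],[-0.0017,0,0.0013],[-0.002,0,0.0017],[-0.0023,0,0.002],[-0.0026,0,0.0022],[-0.0028,0,0.0024],[-0.003,0,0.0026],[-0.003,0,0.0026]]' --angular '[[0,0,0],[0,0,0],[0,0,0],[0,0,0],[0,0,0],[0,0,0],[0,0,0],[0,0,0],[0,0,0],[0,0,0]]' --gripper '[1,1,1,1,1,1,1,1,1,1]'

```text
clock: 10.9
position: [0.4856, 0.1733, 0.1292]
tcp_rot: [0.258, 0.622, 0.705, -0.224]
contact_force: [0.2, 2.8, 0.6]
grip_width: -0.0002
grasp_force: 0.9
```

Emit:
apply_moves --offset '[[-0.0002,0,0.0002],[-0.0004,0,0.0003],[-0.0006,0,0.0005],[-0.0008,0,0.0006],[-0.001,0,0.0008],[-0.0012,0,0.001],[-0.0014,0,0.0012],[-0.0016,0,0.0013],[-0.0016,0,0.0013],[-0.0016,0,0.0013]]' --angular '[[0,0,0],[0,0,0],[0,0,0],[0,0,0],[0,0,0],[0,0,0],[0,0,0],[0,0,0],[0,0,0],[0,0,0]]' --gripper '[1,1,1,1,1,1,1,1,1,1]'

```text
clock: 12.15
position: [0.4857, 0.1715, 0.1291]
tcp_rot: [0.258, 0.622, 0.705, -0.224]
contact_force: [0.6, 1.6, 0.5]
grip_width: -0.0
grasp_force: 1.3
```

Emit:
apply_moves --offset '[[-0.0004,0,0.0003],[-0.0008,0,0.0006],[-0.0012,0,0.001],[-0.0016,0,0.0013],[-0.0019,0,0.0016],[-0.0022,0,0.0018],[-0.0025,0,0.002],[-0.0027,0,0.0022],[-0.0027,0,0.0022],[-0.0027,0,0.0022]]' --angular '[[0,0,0],[0,0,0],[0,0,0],[0,0,0],[0,0,0],[0,0,0],[0,0,0],[0,0,0],[0,0,0],[0,0,0]]' --gripper '[1,1,1,1,1,1,1,1,1,1]'

```text
clock: 13.4
position: [0.4857, 0.1712, 0.1292]
tcp_rot: [0.257, 0.621, 0.706, -0.222]
contact_force: [-2.4, 8.0, 4.4]
grip_width: 0.0003
grasp_force: 4.3
```

```bash
python3 - <<'E'
from look import *
p,R=pose(); V[2]=V[2]
pf,Rf=push("far",.08,back=.06); print(pf,push("far",.08)[0],push("far",1.57)[0])
rows([(1,p+[-.002,.02,.01],R),(1,p+[-.003,.045,.05],R),(2,[.52,.23,.28],R),(6,[.70,.12,.25],Slerp([0,1],Ro.concatenate([R,Rf]))(.95))])
E
```

```text
[0.72246823 0.08964357 0.08382513] [0.68424158 0.08452923 0.03786246] [0.61214821 0.07488388 0.1278227 ]
offset [[0.009, 0.001, -0.021], [0.003, 0.003, -0.067], [-0.026, 0.023, -0.109], [-0.055, 0.043, -0.15], [-0.068, 0.07, -0.132], [-0.082, 0.097, -0.114], [-0.096, 0.125, -0.096], [-0.109, 0.152, -0.078], [-0.123, 0.179, -0.06], [-0.137, 0.207, -0.042]]
angular [[0.0, 0.0, 0.0], [0.0, 0.0, 0.0], [0.0, 0.0, 0.0], [0.0, 0.0, 0.0], [0.107, 0.105, -0.039], [0.214, 0.21, -0.078], [0.32, 0.314, -0.117], [0.427, 0.419, -0.156], [0.534, 0.524, -0.195], [0.641, 0.629, -0.234]]
```

Emit:
apply_moves --offset '[[0.009,0.001,-0.021],[0.003,0.003,-0.067],[-0.026,0.023,-0.109],[-0.055,0.043,-0.15],[-0.068,0.07,-0.132],[-0.082,0.097,-0.114],[-0.096,0.125,-0.096],[-0.11,0.152,-0.078],[-0.123,0.18,-0.06],[-0.137,0.207,-0.042]]' --angular '[[0,0,0],[0,0,0],[0,0,0],[0,0,0],[0.107,0.105,-0.039],[0.214,0.21,-0.078],[0.32,0.314,-0.117],[0.427,0.419,-0.156],[0.534,0.524,-0.195],[0.641,0.629,-0.234]]' --gripper '[1,1,1,1,1,1,1,1,1,1]'

```text
clock: 14.65
position: [0.6688, 0.1228, 0.2556]
tcp_rot: [-0.129, 0.655, 0.704, -0.241]
contact_force: [0.7, -0.6, -1.9]
grip_width: -0.0001
grasp_force: 0.0
```

```bash
python3 - <<'E'
from look import *
print(pose()[0],np.round(state()["q"],2))
c=camera("top"); cv2.imwrite("pics/top1.png",c["pixels"][:,:,::-1])
rows([(6,*push("far",.08,back=.06)),(2,*push("far",.08)),(1,*push("far",.16)),(1,*push("far",.24))])
E
```

```text
[0.66877241 0.12283895 0.25557469] [-0.27  0.99  0.13  0.76 -0.03  1.95 -0.1 ]
offset [[-0.001, 0.022, 0.022], [-0.001, 0.044, 0.043], [-0.002, 0.066, 0.065], [-0.003, 0.088, 0.086], [-0.003, 0.109, 0.108], [-0.004, 0.131, 0.13], [-0.001, 0.126, 0.159], [0.001, 0.121, 0.189], [0.0, 0.117, 0.182], [-0.001, 0.113, 0.177]]
angular [[0.028, 0.017, -0.019], [0.055, 0.033, -0.039], [0.083, 0.05, -0.058], [0.111, 0.067, -0.077], [0.138, 0.083, -0.096], [0.166, 0.1, -0.116], [0.166, 0.1, -0.116], [0.166, 0.1, -0.116], [0.166, 0.1, -0.116], [0.166, 0.1, -0.116]]
```

View pics/top1.png

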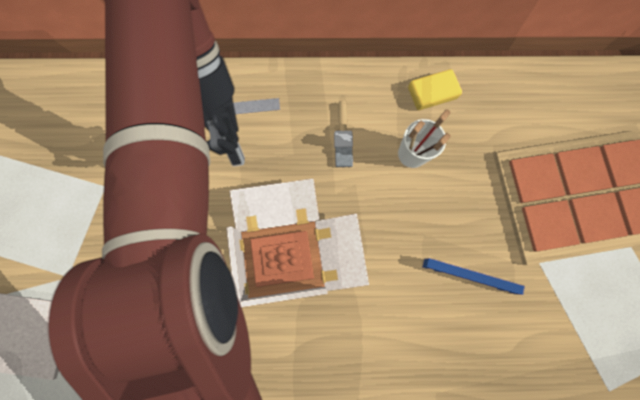

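The left wall now stands upright, seen at (235,250). The far and right walls are still folded out, and the bar, tub and brush haven't moved.

Emit:
apply_moves --offset '[[-0.001,0.022,0.022],[-0.001,0.044,0.043],[-0.002,0.066,0.065],[-0.003,0.088,0.086],[-0.003,0.11,0.108],[-0.004,0.131,0.13],[-0.004,0.131,0.13],[-0.004,0.131,0.13],[-0.004,0.131,0.13],[-0.004,0.131,0.13]]' --angular '[[0.028,0.017,-0.019],[0.055,0.033,-0.039],[0.083,0.05,-0.058],[0.11,0.067,-0.077],[0.138,0.083,-0.096],[0.166,0.1,-0.116],[0.166,0.1,-0.116],[0.166,0.1,-0.116],[0.166,0.1,-0.116],[0.166,0.1,-0.116]]' --gripper '[1,1,1,1,1,1,1,1,1,1]'

```text
clock: 15.95
position: [0.7063, 0.101, 0.0823]
tcp_rot: [-0.222, 0.614, 0.716, -0.249]
contact_force: [-0.5, -0.9, -0.2]
grip_width: -0.0001
grasp_force: 0.0
```

```bash
python3 - <<'E'
from look import *
p,R=pose(); print(p,np.round(state()["q"],2),R.as_matrix()[:,2].round(3))
rows([(2,*push("far",.06)),(1,*push("far",.14))]+[(1,*push("far",t)) for t in (.22,.32,.44,.56,.68,.8,.91)])
E
```

```text
[0.70631245 0.10099865 0.08229676] [-0.18  1.31  0.07  0.53 -0.07  1.98  0.01] [-0.624 -0.084 -0.777]
offset [[-0.007, 0.005, 0.026], [-0.014, 0.01, 0.051], [-0.014, 0.006, 0.045], [-0.013, 0.001, 0.04], [-0.013, -0.006, 0.034], [-0.013, -0.015, 0.028], [-0.013, -0.024, 0.023], [-0.013, -0.035, 0.019], [-0.012, -0.045, 0.016], [-0.012, -0.054, 0.014]]
angular [[0.009, 0.0, 0.01], [0.017, 0.0, 0.02], [0.017, 0.0, 0.02], [0.017, 0.0, 0.02], [0.017, 0.0, 0.02], [0.017, 0.0, 0.02], [0.017, 0.0, 0.02], [0.017, 0.0, 0.02], [0.017, 0.0, 0.02], [0.017, 0.0, 0.02]]
```

```bash
python3 - <<'E'
from look import *
rows([(2,*push("far",.06,tilt=36,gap=.012)),(1,*push("far",.08,tilt=36))]+[(1,*push("far",t,tilt=k)) for t,k in ((.18,36),(.3,34),(.42,32),(.54,30),(.66,28),(.78,26),(.9,25))])
E
```

```text
offset [[-0.007, 0.011, 0.025], [-0.014, 0.021, 0.05], [-0.014, 0.008, 0.049], [-0.013, 0.002, 0.042], [-0.013, -0.006, 0.034], [-0.013, -0.015, 0.027], [-0.013, -0.025, 0.021], [-0.013, -0.036, 0.016], [-0.012, -0.047, 0.013], [-0.012, -0.058, 0.011]]
angular [[-0.026, -0.0, 0.01], [-0.052, -0.0, 0.02], [-0.052, -0.0, 0.02], [-0.052, -0.0, 0.02], [-0.087, -0.001, 0.02], [-0.122, -0.001, 0.02], [-0.157, -0.001, 0.02], [-0.192, -0.002, 0.02], [-0.227, -0.002, 0.02], [-0.244, -0.002, 0.02]]
```

Emit:
apply_moves --offset '[[-0.005,0.007,0.017],[-0.009,0.014,0.033],[-0.014,0.021,0.05],[-0.014,0.021,0.05],[-0.014,0.021,0.05],[-0.014,0.021,0.05],[-0.014,0.021,0.05],[-0.014,0.021,0.05],[-0.014,0.021,0.05],[-0.014,0.021,0.05]]' --angular '[[-0.017,0,0.007],[-0.035,0,0.014],[-0.052,0,0.02],[-0.052,0,0.02],[-0.052,0,0.02],[-0.052,0,0.02],[-0.052,0,0.02],[-0.052,0,0.02],[-0.052,0,0.02],[-0.052,0,0.02]]' --gripper '[1,1,1,1,1,1,1,1,1,1]'

```text
clock: 17.2
position: [0.6926, 0.085, 0.0281]
tcp_rot: [-0.205, 0.626, 0.715, -0.234]
contact_force: [0.2, 0.8, 0.5]
grip_width: 0.0003
grasp_force: 0.0
```

```bash
python3 - <<'E'
from look import *
p,R=pose(); print(p,push("far",.06,tilt=36,gap=.012)[0],np.round(state()["q"],3),R.as_matrix()[:,2].round(3))
rows([(1,*push("far",.08,tilt=36))]+[(1,*push("far",t,tilt=k)) for t,k in ((.18,36),(.3,34),(.42,32),(.54,30),(.66,28),(.78,26),(.9,25),(1.02,24),(1.12,24))])
E
```

```text
[0.69264996 0.08503381 0.02808718] [0.69369997 0.08579467 0.03035567] [-0.17   1.28   0.072  0.735 -0.067  1.76   0.015] [-0.585 -0.078 -0.807]
offset [[0.001, -0.013, -0.004], [0.001, -0.019, -0.011], [0.001, -0.027, -0.02], [0.001, -0.036, -0.027], [0.001, -0.045, -0.033], [0.001, -0.056, -0.038], [0.001, -0.066, -0.042], [0.001, -0.077, -0.045], [0.001, -0.088, -0.046], [0.001, -0.097, -0.046]]
angular [[-0.003, -0.001, -0.0], [-0.003, -0.001, -0.0], [-0.038, -0.001, -0.0], [-0.073, -0.001, -0.0], [-0.108, -0.001, -0.0], [-0.143, -0.001, -0.0], [-0.178, -0.001, -0.0], [-0.195, -0.001, -0.0], [-0.213, -0.001, -0.0], [-0.213, -0.001, -0.0]]
```

Emit:
apply_moves --offset '[[0.001,-0.013,-0.004],[0.001,-0.019,-0.011],[0.001,-0.027,-0.02],[0.001,-0.036,-0.027],[0.001,-0.045,-0.033],[0.001,-0.056,-0.038],[0.001,-0.066,-0.042],[0.001,-0.077,-0.045],[0.001,-0.088,-0.046],[0.001,-0.097,-0.046]]' --angular '[[-0.003,0,0],[-0.003,0,0],[-0.038,0,0],[-0.073,0,0],[-0.108,0,0],[-0.143,0,0],[-0.178,0,0],[-0.195,0,0],[-0.213,0,0],[-0.213,0,0]]' --gripper '[1,1,1,1,1,1,1,1,1,1]'

```text
clock: 18.45
position: [0.6444, 0.0795, 0.1248]
tcp_rot: [-0.134, 0.645, 0.737, -0.153]
contact_force: [5.0, 0.5, 4.2]
grip_width: 0.0001
grasp_force: 2.5
```

```bash
python3 - <<'E'
from look import *
p,R=pose(); print(p,push("far",1.12,tilt=24)[0],np.round(state()["q"],3),R.as_matrix()[:,2].round(3))
print(push("far",1.57,tilt=24)[0])
c=camera("scene"); cv2.imwrite("pics/s1.png",c["pixels"][80:300,200:560,::-1])
rows([(1,*push("far",t,tilt=24)) for t in (1.19,1.26,1.32,1.38,1.42,1.46,1.49,1.52,1.54,1.54)])
E
```

```text
[0.64439217 0.07947429 0.12480902] [0.64139458 0.07879674 0.12263062] [-0.185  0.943  0.071  1.187 -0.058  1.424  0.022] [-0.395 -0.052 -0.917]
[0.60841892 0.07438494 0.13493297]
offset [[-0.0, -0.007, 0.003], [-0.0, -0.012, 0.002], [-0.0, -0.017, 0.002], [-0.0, -0.022, 0.003], [-0.0, -0.025, 0.003], [-0.0, -0.028, 0.004], [-0.0, -0.03, 0.004], [-0.0, -0.032, 0.004], [-0.0, -0.034, 0.005], [-0.0, -0.034, 0.005]]
angular [[0.007, -0.001, -0.0], [0.007, -0.001, -0.0], [0.007, -0.001, -0.0], [0.007, -0.001, -0.0], [0.007, -0.001, -0.0], [0.007, -0.001, -0.0], [0.007, -0.001, -0.0], [0.007, -0.001, -0.0], [0.007, -0.001, -0.0], [0.007, -0.001, -0.0]]
```

View pics/s1.png

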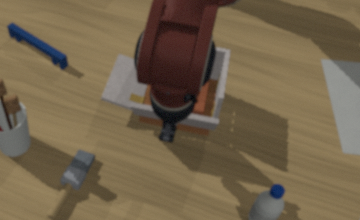

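The far wall is now well up, seen behind the gripper at (175,120), and nothing else has been disturbed. I'll continue pushing it.

Emit:
apply_moves --offset '[[0,-0.006,0.002],[0,-0.012,0.002],[0,-0.017,0.002],[0,-0.022,0.003],[0,-0.025,0.003],[0,-0.028,0.004],[0,-0.03,0.004],[0,-0.032,0.004],[0,-0.034,0.005],[0,-0.034,0.005]]' --angular '[[0,0,0],[0,0,0],[0,0,0],[0,0,0],[0,0,0],[0,0,0],[0,0,0],[0,0,0],[0,0,0],[0,0,0]]' --gripper '[1,1,1,1,1,1,1,1,1,1]'

```text
clock: 19.75
position: [0.6089, 0.0748, 0.132]
tcp_rot: [-0.137, 0.644, 0.736, -0.156]
contact_force: [0.8, 0.0, 0.7]
grip_width: -0.0
grasp_force: 0.5
```

```bash
python3 - <<'E'
from look import *
p,R=pose(); print(p,np.round(state()["contact_force"],2),(p-push("far",1.571,tilt=24)[0]).round(4), R.inv().apply(np.array([-.991,-.133,0])).round(3))
E
```

```text
[0.60885516 0.07483918 0.13203132] [0.82 0.03 0.69] [ 0.0005  0.0005 -0.0029] [-0.001 -0.913  0.407]
```

Emit:
apply_moves --offset '[[0,-0.0005,0.0002],[0,-0.0009,0.0004],[0,-0.0013,0.0006],[0,-0.0017,0.0008],[0,-0.0021,0.001],[0,-0.0025,0.0011],[0,-0.0028,0.0012],[0,-0.003,0.0013],[0,-0.003,0.0013],[0,-0.003,0.0013]]' --angular '[[0,0,0],[0,0,0],[0,0,0],[0,0,0],[0,0,0],[0,0,0],[0,0,0],[0,0,0],[0,0,0],[0,0,0]]' --gripper '[1,1,1,1,1,1,1,1,1,1]'

```text
clock: 21.0
position: [0.6058, 0.0744, 0.1318]
tcp_rot: [-0.137, 0.644, 0.736, -0.156]
contact_force: [1.3, 0.4, 1.0]
grip_width: -0.0
grasp_force: 0.8
```

Emit:
apply_moves --offset '[[0,-0.0005,0.0002],[0,-0.0009,0.0004],[0,-0.0013,0.0006],[0,-0.0017,0.0008],[0,-0.0021,0.001],[0,-0.0025,0.0011],[0,-0.0028,0.0012],[0,-0.003,0.0013],[0,-0.003,0.0013],[0,-0.003,0.0013]]' --angular '[[0,0,0],[0,0,0],[0,0,0],[0,0,0],[0,0,0],[0,0,0],[0,0,0],[0,0,0],[0,0,0],[0,0,0]]' --gripper '[1,1,1,1,1,1,1,1,1,1]'

```text
clock: 22.25
position: [0.6025, 0.074, 0.1318]
tcp_rot: [-0.137, 0.644, 0.736, -0.156]
contact_force: [1.4, 0.3, 1.4]
grip_width: 0.0001
grasp_force: 0.9
```

Emit:
apply_moves --offset '[[0,-0.0006,0.0002],[0,-0.0011,0.0004],[0,-0.0016,0.0006],[0,-0.0021,0.0008],[0,-0.0026,0.001],[0,-0.003,0.0012],[0,-0.0034,0.0014],[0,-0.0036,0.0016],[0,-0.0036,0.0016],[0,-0.0036,0.0016]]' --angular '[[0,0,0],[0,0,0],[0,0,0],[0,0,0],[0,0,0],[0,0,0],[0,0,0],[0,0,0],[0,0,0],[0,0,0]]' --gripper '[1,1,1,1,1,1,1,1,1,1]'

```text
clock: 23.5
position: [0.6019, 0.0739, 0.1321]
tcp_rot: [-0.134, 0.645, 0.737, -0.153]
contact_force: [8.3, 1.6, 0.5]
grip_width: 0.0002
grasp_force: 4.2
```

```bash
python3 - <<'E'
from look import *
p,R=pose(); pr,Rr=push("right",.05,back=.07); print(pr,push("right",.05)[0],push("right",1.571)[0])
rows([(1,p+[.03,.004,.01],R),(1,p+[.05,-.01,.06],R),(2,[.62,-.03,.28],R),(6,pr+[0,-.02,.08],Rr)])
E
```

```text
[ 0.53168702 -0.17011482  0.09102165] [ 0.52572029 -0.12551706  0.03739854] [ 0.51608103 -0.05346926  0.13008248]
shift too fast
offset [[0.0, 0.024, -0.021], [-0.016, 0.02, -0.074], [-0.061, -0.017, -0.106], [-0.105, -0.055, -0.137], [-0.13, -0.064, -0.114], [-0.154, -0.074, -0.09], [-0.179, -0.083, -0.066], [-0.203, -0.093, -0.042], [-0.228, -0.102, -0.018], [-0.252, -0.111, 0.006]]
angular [[0.0, 0.0, 0.0], [0.0, 0.0, 0.0], [0.0, 0.0, 0.0], [0.0, 0.0, 0.0], [-0.065, 0.115, -0.024], [-0.131, 0.229, -0.048], [-0.196, 0.344, -0.072], [-0.262, 0.458, -0.095], [-0.327, 0.573, -0.119], [-0.392, 0.688, -0.143]]
```

Emit:
apply_moves --offset '[[0,0.024,-0.021],[-0.016,0.02,-0.074],[-0.061,-0.017,-0.106],[-0.105,-0.055,-0.137],[-0.13,-0.064,-0.114],[-0.154,-0.074,-0.09],[-0.18,-0.083,-0.066],[-0.203,-0.093,-0.042],[-0.228,-0.102,-0.018],[-0.252,-0.111,0.006]]' --angular '[[0,0,0],[0,0,0],[0,0,0],[0,0,0],[-0.065,0.115,-0.024],[-0.131,0.229,-0.048],[-0.196,0.344,-0.072],[-0.262,0.458,-0.095],[-0.327,0.573,-0.12],[-0.392,0.688,-0.143]]' --gripper '[1,1,1,1,1,1,1,1,1,1]'

```text
clock: 24.75
position: [0.5271, -0.1904, 0.171]
tcp_rot: [-0.262, 0.62, 0.705, 0.224]
contact_force: [0.2, -0.5, -0.9]
grip_width: 0.0001
grasp_force: 0.0
```

```bash
python3 - <<'E'
from look import *
p,R=pose(); print(p,np.round(state()["q"],3),R.as_matrix()[:,2].round(3))
P=lambda t,**k: push("right",t,**k)
rows([(3,*P(.05,back=.05,gap=.01)),(2,*P(.05,gap=.01)),(1,*P(.1)),(1,*P(.18)),(1,*P(.28)),(1,*P(.4)),(1,*P(.52))])
E
```

```text
[ 0.52706693 -0.19039746  0.17100621] [ 0.637  0.802 -0.143  1.523 -0.452  1.316  0.87 ] [-0.093  0.641 -0.762]
offset [[-0.016, 0.003, 0.031], [-0.031, 0.005, 0.062], [-0.047, 0.008, 0.093], [-0.047, 0.008, 0.118], [-0.047, 0.009, 0.143], [-0.034, 0.008, 0.14], [-0.03, 0.008, 0.135], [-0.023, 0.008, 0.128], [-0.014, 0.008, 0.122], [-0.005, 0.008, 0.117]]
angular [[-0.002, -0.002, -0.002], [-0.005, -0.004, -0.004], [-0.007, -0.006, -0.007], [-0.007, -0.006, -0.007], [-0.007, -0.006, -0.007], [-0.007, -0.006, -0.007], [-0.007, -0.006, -0.007], [-0.007, -0.006, -0.007], [-0.007, -0.006, -0.007], [-0.007, -0.006, -0.007]]
```

Emit:
apply_moves --offset '[[-0.016,0.003,0.031],[-0.031,0.005,0.062],[-0.047,0.008,0.093],[-0.047,0.008,0.118],[-0.046,0.009,0.138],[-0.034,0.008,0.137],[-0.03,0.008,0.134],[-0.023,0.008,0.128],[-0.014,0.008,0.122],[-0.005,0.008,0.117]]' --angular '[[-0.002,-0.002,-0.002],[-0.005,-0.004,-0.004],[-0.007,-0.006,-0.007],[-0.007,-0.006,-0.007],[-0.007,-0.006,-0.007],[-0.007,-0.006,-0.007],[-0.007,-0.006,-0.007],[-0.007,-0.006,-0.007],[-0.007,-0.006,-0.007],[-0.007,-0.006,-0.007]]' --gripper '[1,1,1,1,1,1,1,1,1,1]'

```text
clock: 26.0
position: [0.5268, -0.1207, 0.079]
tcp_rot: [-0.253, 0.62, 0.708, 0.223]
contact_force: [0.2, -4.7, -0.7]
grip_width: 0.0002
grasp_force: 2.0
```

```bash
python3 - <<'E'
from look import *
p,R=pose(); print(p,push("right",.52)[0],np.round(state()["contact_force"],2))
rows([(1,*push("right",t)) for t in (.62,.74,.86,.98,1.09,1.19,1.28,1.36,1.43,1.48)])
E
```

```text
[ 0.52675864 -0.12065118  0.07904881] [ 0.52475029 -0.11826687  0.07892893] [ 0.18 -4.75 -0.72]
offset [[0.01, -0.002, -0.002], [0.021, -0.002, -0.005], [0.031, -0.002, -0.007], [0.041, -0.002, -0.008], [0.049, -0.002, -0.008], [0.057, -0.002, -0.007], [0.064, -0.002, -0.005], [0.07, -0.002, -0.004], [0.075, -0.002, -0.001], [0.079, -0.002, 0.0]]
angular [[0.002, 0.01, -0.0], [0.002, 0.01, -0.0], [0.002, 0.01, -0.0], [0.002, 0.01, -0.0], [0.002, 0.01, -0.0], [0.002, 0.01, -0.0], [0.002, 0.01, -0.0], [0.002, 0.01, -0.0], [0.002, 0.01, -0.0], [0.002, 0.01, -0.0]]
```

Emit:
apply_moves --offset '[[0.01,-0.002,-0.002],[0.021,-0.002,-0.005],[0.031,-0.002,-0.007],[0.041,-0.002,-0.008],[0.049,-0.002,-0.008],[0.057,-0.002,-0.007],[0.064,-0.002,-0.005],[0.07,-0.002,-0.004],[0.075,-0.002,-0.001],[0.079,-0.002,0]]' --angular '[[0,0,0],[0,0,0],[0,0,0],[0,0,0],[0,0,0],[0,0,0],[0,0,0],[0,0,0],[0,0,0],[0,0,0]]' --gripper '[1,1,1,1,1,1,1,1,1,1]'

```text
clock: 27.25
position: [0.5161, -0.0579, 0.1288]
tcp_rot: [-0.256, 0.619, 0.708, 0.223]
contact_force: [0.8, -2.2, -1.4]
grip_width: 0.0001
grasp_force: 0.9
```

```bash
python3 - <<'E'
from look import *
p,R=pose(); print(p,(push("right",1.571)[0]-p).round(4),np.round(state()["contact_force"],2),R.inv().apply(np.array([-.133,.991,0])).round(3))
E
```

```text
[ 0.51614242 -0.05793225  0.12884258] [-0.0001  0.0045  0.0012] [ 0.76 -2.17 -1.39] [0.769 0.001 0.639]
```

Emit:
apply_moves --offset '[[0.0006,0,0.0005],[0.0012,0,0.001],[0.0018,0,0.0014],[0.0023,0,0.0018],[0.0028,0,0.0022],[0.0031,0,0.0025],[0.0034,0,0.0028],[0.0036,0,0.003],[0.0038,0,0.0031],[0.0038,0,0.0031]]' --angular '[[0,0,0],[0,0,0],[0,0,0],[0,0,0],[0,0,0],[0,0,0],[0,0,0],[0,0,0],[0,0,0],[0,0,0]]' --gripper '[1,1,1,1,1,1,1,1,1,1]'

```text
clock: 28.5
position: [0.5159, -0.0534, 0.129]
tcp_rot: [-0.255, 0.619, 0.708, 0.224]
contact_force: [-1.1, -2.5, 0.2]
grip_width: 0.0001
grasp_force: 0.9
```

Emit:
apply_moves --offset '[[0.0004,0,0.0003],[0.0007,0,0.0006],[0.001,0,0.0008],[0.0013,0,0.0011],[0.0016,0,0.0013],[0.0019,0,0.0016],[0.0022,0,0.0018],[0.0025,0,0.0021],[0.0027,0,0.0022],[0.0027,0,0.0022]]' --angular '[[0,0,0],[0,0,0],[0,0,0],[0,0,0],[0,0,0],[0,0,0],[0,0,0],[0,0,0],[0,0,0],[0,0,0]]' --gripper '[1,1,1,1,1,1,1,1,1,1]'

```text
clock: 29.75
position: [0.5156, -0.0513, 0.1289]
tcp_rot: [-0.254, 0.62, 0.708, 0.223]
contact_force: [-0.3, -5.4, 3.7]
grip_width: -0.0003
grasp_force: 2.7
```

```bash
python3 - <<'E'
from look import *
p,R=pose(); a=-.289; Rb=frame([0,0,-1],[np.cos(a),np.sin(a),0])
rows([(1,p+[.003,-.03,.01],R),(1,p+[.003,-.06,.06],R),(6,[.463,-.346,.18],Rb),(2,[.463,-.346,.17],Rb)])
E
```

```text
offset [[-0.017, -0.001, -0.027], [-0.008, -0.005, -0.084], [-0.038, -0.019, -0.107], [-0.068, -0.034, -0.13], [-0.098, -0.048, -0.153], [-0.128, -0.062, -0.176], [-0.157, -0.077, -0.198], [-0.187, -0.091, -0.221], [-0.19, -0.091, -0.217], [-0.194, -0.091, -0.213]]
angular [[0.0, 0.0, 0.0], [0.0, 0.0, 0.0], [-0.024, -0.113, 0.067], [-0.048, -0.227, 0.135], [-0.072, -0.34, 0.202], [-0.097, -0.454, 0.27], [-0.121, -0.567, 0.337], [-0.145, -0.68, 0.405], [-0.145, -0.68, 0.405], [-0.145, -0.68, 0.405]]
```

Emit:
apply_moves --offset '[[-0.017,-0.001,-0.027],[-0.008,-0.005,-0.084],[-0.038,-0.019,-0.107],[-0.068,-0.034,-0.13],[-0.098,-0.048,-0.153],[-0.128,-0.062,-0.176],[-0.157,-0.077,-0.198],[-0.187,-0.091,-0.22],[-0.19,-0.091,-0.217],[-0.194,-0.091,-0.213]]' --angular '[[0,0,0],[0,0,0],[-0.024,-0.113,0.067],[-0.048,-0.227,0.135],[-0.072,-0.34,0.202],[-0.097,-0.454,0.27],[-0.12,-0.567,0.337],[-0.145,-0.68,0.405],[-0.145,-0.68,0.405],[-0.145,-0.68,0.405]]' --gripper '[1,1,1,-0.5,-1,-1,-1,-1,-1,-1]'

```text
clock: 31.0
position: [0.4638, -0.3425, 0.1681]
tcp_rot: [-0.003, 0.8, 0.599, 0.002]
contact_force: [1.1, 0.3, -0.3]
grip_width: 0.0854
grasp_force: 0.0
```

```bash
python3 - <<'E'
from look import *
p,R=pose(); print(p,np.round(state()["q"],2),R.as_matrix().round(3).tolist())
c=wcam("w3")
m=outline_of(c,"tie_bar")[0]["mask"].astype(np.uint8); b=cv2.minAreaRect(np.argwhere(m)[:,::-1].astype(np.float32)); print(m.sum(),b)
q=np.array([onplane(c,u,.04) for u in cv2.boxPoints(b)]); print(q.round(4),q.mean(0).round(4))
c=camera("top"); cv2.imwrite("pics/top2.png",cv2.resize(c["pixels"][180:330,160:400,::-1],None,fx=3,fy=3))
E
```

```text
[ 0.46380104 -0.3424873   0.16806131] [ 0.46  0.61  0.22  1.75 -0.18  0.81  0.48] [[0.281, 0.96, -0.001], [0.96, -0.281, 0.007], [0.006, -0.003, -1.0]]
7378 ((322.1829833984375, 187.47116088867188), (30.027963638305664, 271.4102783203125), 0.9093804955482483)
[[ 0.422  -0.4399  0.04  ]
 [ 0.4852 -0.2445  0.04  ]
 [ 0.5035 -0.2501  0.04  ]
 [ 0.4454 -0.4472  0.04  ]] [ 0.464  -0.3454  0.04  ]
```

View pics/w3.png

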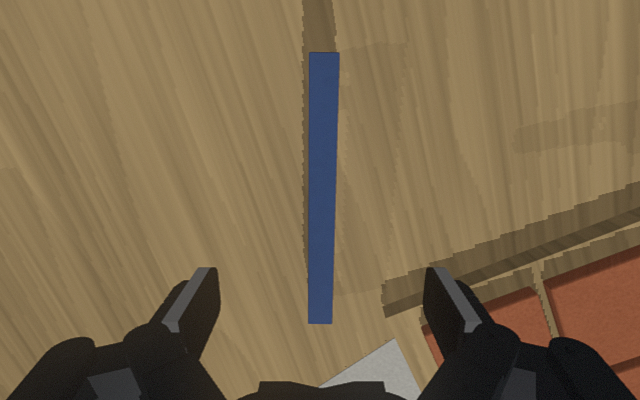

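View pics/top2.png

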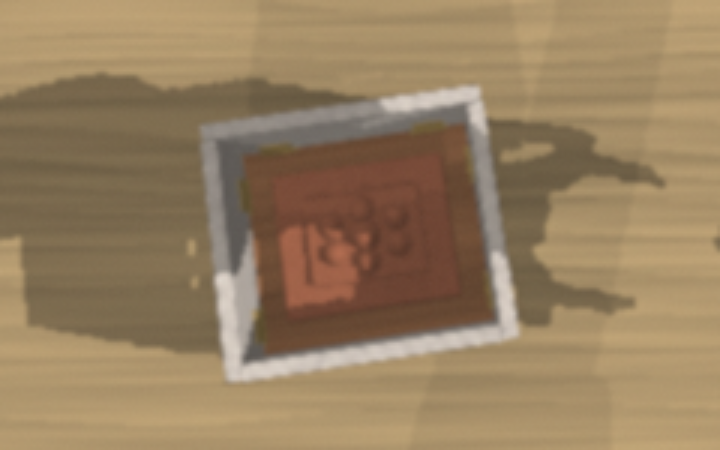

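The wrist view shows the bar running from (322,52) to (320,323), centred between the open fingers. The top view shows all three walls upright around the tile. Now I'll grasp the bar.

```bash
python3 - <<'E'
from look import *
a=-.293; Rb=frame([0,0,-1],[np.cos(a),np.sin(a),0])
print(pose()[0]); rows([(4,[.464,-.3455,.05],Rb),(2,[.464,-.3455,.036],Rb),(4,[.464,-.3455,.036],Rb)])
# rim corners in the top view, at z=.13
c=camera("top")
for u in ((202,127),(480,86),(520,335),(230,383)):
    X=onplane(c,np.array(u)/3+[160-.33,180-.33],.13); x,y,a=V; d=X[:2]-[x,y]; print((np.array([[np.cos(a),np.sin(a)],[-np.sin(a),np.cos(a)]])@d).round(4))
E
```

```text
[ 0.46340914 -0.34342551  0.16808223]
offset [[-0.001, 0.0, 0.03], [-0.001, 0.001, 0.059], [-0.002, 0.001, 0.089], [-0.002, 0.002, 0.118], [-0.002, 0.002, 0.125], [-0.002, 0.002, 0.132], [-0.002, 0.002, 0.132], [-0.002, 0.002, 0.132], [-0.002, 0.002, 0.132], [-0.002, 0.002, 0.132]]
angular [[-0.001, -0.001, 0.002], [-0.002, -0.002, 0.003], [-0.002, -0.003, 0.005], [-0.003, -0.005, 0.007], [-0.003, -0.005, 0.007], [-0.003, -0.005, 0.007], [-0.003, -0.005, 0.007], [-0.003, -0.005, 0.007], [-0.003, -0.005, 0.007], [-0.003, -0.005, 0.007]]
[0.0828 0.0873]
[ 0.0833 -0.0907]
[-0.0738 -0.0916]
[-0.0754  0.0868]
```

Emit:
apply_moves --offset '[[-0.001,0,0.03],[-0.001,0.001,0.059],[-0.002,0.001,0.089],[-0.002,0.002,0.118],[-0.002,0.002,0.125],[-0.002,0.002,0.132],[-0.002,0.002,0.132],[-0.002,0.002,0.132],[-0.002,0.002,0.132],[-0.002,0.002,0.132]]' --angular '[[-0.001,-0.001,0.002],[-0.002,-0.002,0.003],[-0.002,-0.003,0.005],[-0.003,-0.005,0.007],[-0.003,-0.005,0.007],[-0.003,-0.005,0.007],[-0.003,-0.005,0.007],[-0.003,-0.005,0.007],[-0.003,-0.005,0.007],[-0.003,-0.005,0.007]]' --gripper '[-1,-1,-1,-1,-1,-1,1,1,1,1]'

```text
clock: 32.45
position: [0.4646, -0.3473, 0.0376]
tcp_rot: [0.002, 0.803, 0.595, -0.001]
contact_force: [0.0, 0.9, 3.1]
grip_width: 0.0191
grasp_force: 58.9
```

```bash
python3 - <<'E'
from look import *
s=state();p,R=pose(); print(p,s["grip_width"],s["grasp_force"],R.as_matrix().round(3).tolist())
x,y,a=V; Rm=frame([0,0,-1],[np.cos(a),np.sin(a),0]); T=np.array([x,y,.26])
rows([(2,[p[0],p[1],p[2]],R),(2,[p[0],p[1],.14],R),(6,[.485,-.12,.24],Slerp([0,1],Ro.concatenate([R,Rm]))(.6))])
E
```

```text
[ 0.46462946 -0.34727081  0.03760008] 0.01912468167694583 58.9422869682312 [[0.291, 0.957, 0.001], [0.957, -0.291, -0.004], [-0.003, 0.003, -1.0]]
offset [[0.0, 0.0, 0.0], [0.0, 0.0, 0.0], [-0.0, 0.0, -0.051], [-0.0, 0.0, -0.102], [0.037, -0.007, -0.119], [0.074, -0.015, -0.136], [0.111, -0.023, -0.153], [0.148, -0.031, -0.17], [0.186, -0.038, -0.186], [0.223, -0.046, -0.203]]
angular [[0.0, 0.0, 0.0], [0.0, 0.0, 0.0], [0.0, 0.0, 0.0], [0.0, 0.0, 0.0], [0.0, 0.0, -0.043], [0.0, 0.001, -0.086], [0.001, 0.001, -0.128], [0.001, 0.002, -0.171], [0.001, 0.002, -0.214], [0.001, 0.002, -0.257]]
```

Emit:
apply_moves --offset '[[0,0,-0.02],[0,0,-0.06],[0,0,-0.1],[0.02,-0.004,-0.13],[0.05,-0.01,-0.16],[0.09,-0.018,-0.18],[0.13,-0.027,-0.19],[0.17,-0.035,-0.2],[0.2,-0.042,-0.203],[0.223,-0.046,-0.203]]' --angular '[[0,0,0],[0,0,0],[0,0,0],[0,0,-0.043],[0,0,-0.086],[0,0,-0.128],[0,0,-0.171],[0,0,-0.2],[0,0,-0.23],[0,0,-0.257]]' --gripper '[1,1,1,1,1,1,1,1,1,1]'

```text
clock: 33.7
position: [0.4846, -0.1177, 0.239]
tcp_rot: [0.001, 0.72, 0.694, -0.001]
contact_force: [0.3, -0.2, -3.1]
grip_width: 0.0191
grasp_force: 59.1
```

```bash
python3 - <<'E'
from look import *
s=state();p,R=pose(); print(p,s["grip_width"],s["grasp_force"],np.round(s["contact_force"],2))
x,y,a=V; Rm=frame([0,0,-1],[np.cos(a),np.sin(a),0])
rows([(7,[x,y,.22],Rm),(3,[x,y,.21],Rm)])
E
```

```text
[ 0.48458104 -0.11768026  0.23903999] 0.019137908195933032 59.09674108028412 [ 0.27 -0.18 -3.12]
offset [[0.025, 0.001, 0.003], [0.051, 0.003, 0.005], [0.076, 0.004, 0.008], [0.102, 0.006, 0.011], [0.127, 0.007, 0.013], [0.153, 0.009, 0.016], [0.178, 0.01, 0.019], [0.178, 0.01, 0.022], [0.178, 0.01, 0.025], [0.178, 0.01, 0.029]]
angular [[-0.0, 0.0, -0.024], [-0.0, 0.001, -0.048], [-0.0, 0.001, -0.072], [-0.0, 0.002, -0.096], [-0.0, 0.002, -0.12], [-0.0, 0.002, -0.144], [-0.0, 0.003, -0.168], [-0.0, 0.003, -0.168], [-0.0, 0.003, -0.168], [-0.0, 0.003, -0.168]]
```

Emit:
apply_moves --offset '[[0.025,0.001,0.003],[0.051,0.003,0.005],[0.076,0.004,0.008],[0.102,0.006,0.011],[0.127,0.007,0.013],[0.153,0.009,0.016],[0.178,0.01,0.019],[0.178,0.01,0.022],[0.178,0.01,0.025],[0.178,0.01,0.029]]' --angular '[[0,0,-0.024],[0,0,-0.048],[0,0.001,-0.072],[0,0.001,-0.096],[0,0.002,-0.12],[0,0.002,-0.144],[0,0.003,-0.168],[0,0.003,-0.168],[0,0.003,-0.168],[0,0.003,-0.168]]' --gripper '[1,1,1,1,1,1,1,1,1,1]'

```text
clock: 34.95
position: [0.5018, 0.0563, 0.2093]
tcp_rot: [0.001, 0.661, 0.751, -0.0]
contact_force: [0.8, 0.0, -3.1]
grip_width: 0.0193
grasp_force: 59.1
```

```bash
python3 - <<'E'
from look import *
s=state();p,R=pose(); print(p,R.as_matrix().round(3).tolist())
c=wcam("w4"); x,y,a=V
m=outline_of(c,"tie_bar"); 
if m:
    m=m[0]["mask"].astype(np.uint8); ys=np.argwhere(m); print(ys.min(0),ys.max(0))
    b=cv2.minAreaRect(ys[:,::-1].astype(np.float32)); print(b)
# predicted pixels: wall top centre lines (box frame) at z .13
Q=np.array([[np.cos(a),-np.sin(a)],[np.sin(a),np.cos(a)]])
for yy in (.09,.08,-.08,-.09):
    X=np.array([np.r_[Q@[xx,yy]+[x,y],.13] for xx in(-.05,.05)]); print(yy,proj(c,X).round(1).tolist())
# predicted bar ends: origin under tool, 208 long
for yy in (.104,.092,.078,-.104):
    for zz in (0,.022,.04): print("bar",yy,zz,proj(c,np.array([R.apply([yy,0,0])+p+[0,0,zz-.0376]])).round(1).tolist())
E
```

```text
[0.50176043 0.0562765  0.20932489] [[-0.127, 0.992, 0.0], [0.992, 0.127, -0.001], [-0.001, 0.0, -1.0]]
[  0 288] [387 356]
((322.0, 193.5), (387.0, 68.0), 90.0)
0.09 [[220.0, 55.0], [415.8, 53.9]]
0.08 [[221.8, 75.7], [414.3, 74.7]]
-0.08 [[244.5, 331.6], [395.5, 330.8]]
-0.09 [[245.6, 344.0], [394.6, 343.1]]
bar 0.104 0 [[319.3, 18.8]]
bar 0.104 0.022 [[319.1, 7.8]]
bar 0.104 0.04 [[318.8, -4.6]]
bar 0.092 0 [[319.4, 52.0]]
bar 0.092 0.022 [[319.1, 47.0]]
bar 0.092 0.04 [[318.9, 41.5]]
bar 0.078 0 [[319.4, 88.5]]
bar 0.078 0.022 [[319.2, 89.8]]
bar 0.078 0.04 [[319.0, 91.2]]
bar -0.104 0 [[319.8, 420.0]]
bar -0.104 0.022 [[319.7, 458.6]]
bar -0.104 0.04 [[319.7, 497.3]]
```

View pics/w4.png

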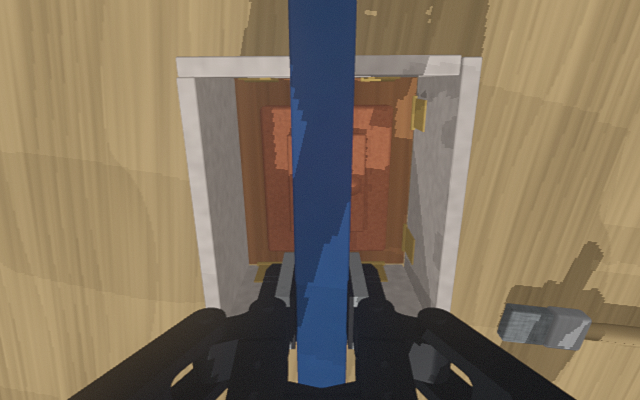

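The bar is held over the box. The left wall's top edge is at rows 58–77 beyond the bar, and the far wall's is at columns 440–478. The bar's left end is just out of view. I'll get sub-pixel edges from the saved pictures to line it up along its length.

```bash
python3 - <<'E'
from look import *
p,R=pose(); c=wcam(); x,y,a=V; Q=np.array([[np.cos(a),-np.sin(a)],[np.sin(a),np.cos(a)]])
print(p)
def edge(prof,lo,hi,sg):
    g=np.gradient(cv2.GaussianBlur(prof.astype(np.float32)[:,None],(1,3),0).ravel())*sg; k=lo+np.argmax(g[lo:hi]); w=np.clip(g[k-2:k+3],0,None); return (w*np.arange(k-2,k+3)).sum()/w.sum()
im=c["pixels"].astype(float)
for c0,c1 in((215,275),(375,430)):
    b=im[:,c0:c1,2].mean(1); o=edge(b,40,68,1); i=edge(b,68,90,-1); u=(c0+c1-1)/2
    for e in(o,i): print("left wall y'",round(e,2),(Q.T@(onplane(c,[u,e],.13)[:2]-[x,y])).round(4))
r=im[140:200,:,2].mean(0)
for lo,hi,s in((170,200,1),(195,225,-1),(430,458,1),(452,480,-1)): e=edge(r,lo,hi,s); print("x'",round(e,1),(Q.T@(onplane(c,[e,169.5],.13)[:2]-[x,y])).round(4))
# bar in w3
im=cv2.imread("pics/w3.png")[:,:,::-1].astype(float); p0=np.array([.46380104,-.3424873,.16806131]); R0=Ro.from_matrix(np.linalg.qr(np.array([[.281,.96,-.001],[.96,-.281,.007],[.006,-.003,-1]]))[0]*0+np.array([[.281,.96,-.001],[.96,-.281,.007],[.006,-.003,-1]]))
T=np.eye(4);T[:3,:3]=R0.as_matrix();T[:3,3]=p0;I=np.linalg.inv(T@np.array(c["hand_eye"]));d=dict(K=c["K"],R=I[:3,:3],t=I[:3,3])
b=(im[:,314:328,0]).mean(1); e1=edge(b,40,65,-1); e2=edge(b,312,335,1)
A=onplane(d,[322,e1],.04);B=onplane(d,[321,e2],.04); print(e1,e2,A.round(4),B.round(4),((A+B)/2).round(4),np.linalg.norm(A-B))
print("bar centre along tool x at grasp",((A+B)/2-[.46463,-.34727,.04])@[.291,.957,0])
E
```

```text
[0.50150672 0.05660506 0.20908705]
left wall y' 56.97 [-0.0379  0.0893]
left wall y' 77.45 [-0.0386  0.0794]
left wall y' 55.43 [0.0426 0.0897]
left wall y' 76.18 [0.0433 0.0797]
x' 188.9 [-0.0735  0.0306]
x' 204.9 [-0.0645  0.0305]
x' 452.0 [0.0748 0.0298]
x' 469.8 [0.0849 0.0298]
51.533682511256835 323.52719780753137 [ 0.4928 -0.247   0.04  ] [ 0.4343 -0.4445  0.04  ] [ 0.4635 -0.3458  0.04  ] 0.20597251855215437
bar centre along tool x at grasp 0.00110103276612876
```

```bash
python3 - <<'E'
from look import *
x,y,a=V; Rm=frame([0,0,-1],[np.cos(.136),np.sin(.136),0])
print(pose()[0]); rows([(5,[.5011,.0584,.175],Rm),(5,[.5011,.0584,.173],Rm)])
E
```

```text
[0.50170673 0.05685196 0.2093504 ]
offset [[0.0, -0.0, 0.007], [0.001, -0.0, 0.014], [0.001, -0.0, 0.021], [0.001, -0.0, 0.027], [0.002, -0.0, 0.034], [0.002, -0.0, 0.035], [0.002, -0.0, 0.035], [0.002, -0.0, 0.036], [0.002, -0.0, 0.036], [0.002, -0.0, 0.036]]
angular [[-0.0, 0.0, -0.002], [-0.0, 0.0, -0.003], [-0.0, 0.001, -0.005], [-0.0, 0.001, -0.006], [-0.0, 0.001, -0.008], [-0.0, 0.001, -0.008], [-0.0, 0.001, -0.008], [-0.0, 0.001, -0.008], [-0.0, 0.001, -0.008], [-0.0, 0.001, -0.008]]
```

Emit:
apply_moves --offset '[[0.0003,0,0.007],[0.0006,0,0.014],[0.001,0,0.02],[0.0013,0,0.026],[0.0016,0,0.03],[0.0016,0,0.033],[0.0016,0,0.036],[0.0016,0,0.036],[0.0016,0,0.036],[0.0016,0,0.036]]' --angular '[[0,0,-0.002],[0,0,-0.004],[0,0,-0.005],[0,0,-0.006],[0,0.001,-0.008],[0,0.001,-0.008],[0,0.001,-0.008],[0,0.001,-0.008],[0,0.001,-0.008],[0,0.001,-0.008]]' --gripper '[1,1,1,1,1,1,1,1,1,1]'

```text
clock: 36.35
position: [0.5019, 0.0593, 0.1738]
tcp_rot: [0.0, 0.657, 0.754, 0.0]
contact_force: [0.6, 0.4, -2.8]
grip_width: 0.019
grasp_force: 59.1
```

```bash
python3 - <<'E'
from look import *
p,R=pose(); print(p,R.as_matrix().round(3).tolist(),np.round(state()["contact_force"],2)); x,y,a=V
Q=np.array([[np.cos(a),-np.sin(a)],[np.sin(a),np.cos(a)]]); print((Q.T@(p[:2]-[x,y])).round(4))
c=wcam("w5"); t=camera("scene"); 
cv2.imwrite("pics/s2.png",np.vstack([cv2.resize(c["pixels"][:130,220:420,::-1],(640,416),interpolation=cv2.INTER_CUBIC)[:290],cv2.resize(t["pixels"][100:190,320:500,::-1],(640,320),interpolation=cv2.INTER_CUBIC)[:300]]))
E
```

```text
[0.50188189 0.05927421 0.1737758 ] [[-0.137, 0.991, 0.001], [0.991, 0.137, 0.0], [0.0, 0.001, -1.0]] [ 0.55  0.41 -2.8 ]
[ 0.0009 -0.0008]
```

View pics/s2.png

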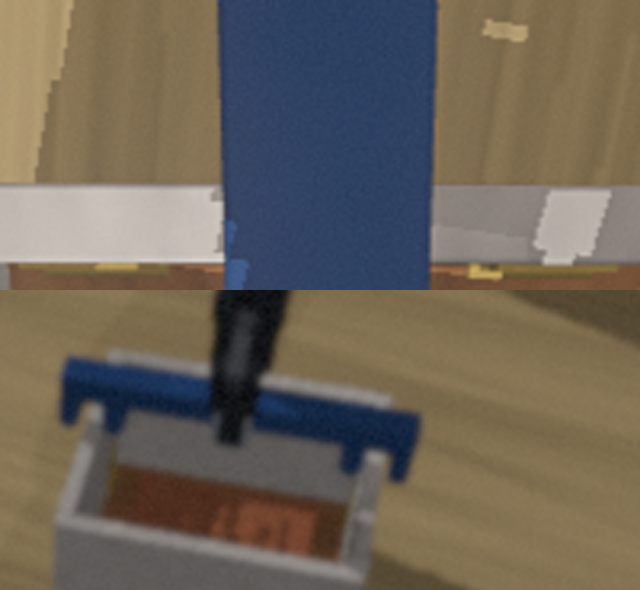

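The scene crop shows both notches directly over the wall tops, with the right wall at (95,410) and the left at (375,455). I'll lower it gently and check for contact.

Emit:
apply_moves --offset '[[-0.0006,0,0.001],[-0.0006,0,0.002],[-0.0006,0,0.003],[-0.0006,0,0.004],[-0.0006,0,0.005],[-0.0006,0,0.006],[-0.0006,0,0.007],[-0.0006,0,0.008],[-0.0006,0,0.009],[-0.0006,0,0.01]]' --angular '[[0,0,0],[0,0,0],[0,0,0],[0,0,0],[0,0,0],[0,0,0],[0,0,0],[0,0,0],[0,0,0],[0,0,0]]' --gripper '[1,1,1,1,1,1,1,1,1,1]'

```text
clock: 37.7
position: [0.5019, 0.0587, 0.1635]
tcp_rot: [0.0, 0.657, 0.754, 0.0]
contact_force: [-0.4, -0.6, -3.5]
grip_width: 0.0192
grasp_force: 59.1
```

Emit:
apply_moves --offset '[[0,0,0.0015],[0,0,0.003],[0,0,0.0045],[0,0,0.006],[0,0,0.0075],[0,0,0.009],[0,0,0.0105],[0,0,0.012],[0,0,0.0135],[0,0,0.0145]]' --angular '[[0,0,0],[0,0,0],[0,0,0],[0,0,0],[0,0,0],[0,0,0],[0,0,0],[0,0,0],[0,0,0],[0,0,0]]' --gripper '[1,1,1,1,1,1,1,1,1,1]'

```text
clock: 38.95
position: [0.5018, 0.0587, 0.149]
tcp_rot: [0.0, 0.657, 0.754, 0.0]
contact_force: [-1.1, 0.6, -2.8]
grip_width: 0.0192
grasp_force: 59.1
```

Emit:
apply_moves --offset '[[0,0,0.0005],[0,0,0.001],[0,0,0.0015],[0,0,0.002],[0,0,0.0024],[0,0,0.0028],[0,0,0.0031],[0,0,0.0034],[0,0,0.0037],[0,0,0.0037]]' --angular '[[0,0,0],[0,0,0],[0,0,0],[0,0,0],[0,0,0],[0,0,0],[0,0,0],[0,0,0],[0,0,0],[0,0,0]]' --gripper '[1,1,1,1,1,1,1,1,1,1]'

```text
clock: 40.2
position: [0.5019, 0.0587, 0.1456]
tcp_rot: [0.0, 0.657, 0.754, 0.0]
contact_force: [0.1, -0.1, -0.1]
grip_width: 0.0192
grasp_force: 59.5
```

Emit:
apply_moves --offset '[[0,0,0],[0,0,0],[0,0,0],[0,0,0],[0,0,0],[0,0,-0.01],[0,0,-0.03],[0,0,-0.06],[0,0,-0.1],[0,0,-0.13]]' --angular '[[0,0,0],[0,0,0],[0,0,0],[0,0,0],[0,0,0],[0,0,0],[0,0,0],[0,0,0],[0,0,0],[0,0,0]]' --gripper '[0.45,0.3,0.1,0,0,0,0,0,0,0]'

```text
clock: 41.45
position: [0.5021, 0.0586, 0.2778]
tcp_rot: [0.001, 0.657, 0.754, 0.001]
contact_force: [0.1, -0.8, -0.4]
grip_width: 0.0425
grasp_force: 0.0
```

```bash
python3 - <<'E'
from look import *
p,R=pose(); c=wcam(); t=camera("scene"); x,y,a=V
m=outline_of(c,"tie_bar")
if m:
    b=cv2.minAreaRect(np.argwhere(m[0]["mask"])[:,::-1].astype(np.float32)); q=np.array([onplane(c,u,.148) for u in cv2.boxPoints(b)]); print(b,q.round(4).tolist(),q.mean(0).round(4))
cv2.imwrite("pics/end.png",np.vstack([cv2.resize(c["pixels"][:,:,::-1],(480,300)),cv2.resize(t["pixels"][100:200,310:470,::-1],(480,300),interpolation=cv2.INTER_CUBIC)]))
E
```

```text
((318.92218017578125, 179.44888305664062), (30.596878051757812, 273.3006896972656), 0.8184553980827332) [[0.5015, -0.0438, 0.148], [0.4792, 0.1608, 0.148], [0.4985, 0.1632, 0.148], [0.5263, -0.0408, 0.148]] [0.5014 0.0598 0.148 ]
```

View pics/end.png

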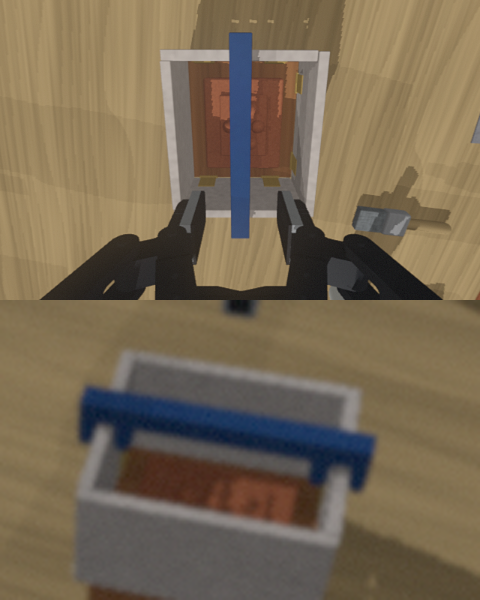

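The final view shows the bar seated with both walls in its notches, midway along them. All three walls are upright and the gripper is clear, so I'm handing in.

```bash
python3 -c "
from station import *
print(close_job())"
```

```text
the job is handed in; nothing more can be done
None
```

I handed the job in at about 42 s: all three walls are upright at their stops, the tie bar is seated across the left and right walls and released, and the bottle, tub and brush were left alone.

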